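Fit the filter cell to the gem light and hold it home

ROBOT

A 6-joint arm with a two-finger parallel gripper is mounted at the origin on the work surface. World frame = base frame: x ahead of the robot, y to its left, z up, the work surface at z = 0. Lengths are in m, angles in rad, forces in N, time in s.
With the tool pointing down it reaches from about 0.35 to 0.875 m from the base axis. Payload 15.5 kg.
Tool frame: the origin (TCP) lies between the finger pads; the fingertips stand 25 mm ahead of it and the grasp point (between the pads) lies 6 mm ahead of it; z points along the fingers, y is the line along which they close (so a half turn about z gives the same grasp; the last joint's range is limited). The gripper opens to 85 mm and grips with 20 to 120 N. Pads are 22 mm wide; open, the fingers measure 114 mm over their backs; the gripper's body (76 mm by 85 mm) begins 54 mm behind the grasp point. The pads swing forward as they close: fully open they stand 13 mm farther back than shut.
Start: joints at [-1.391, 0.494, 1.345, -0, 1.302, -0.096], TCP at [0.17, -0.602, 0.256] pointing down, gripper open.
Joint ranges: [-2.91, 2.91], [-0.82, 2.16], [0.22, 2.67], [-1.22, 4.37], [0.12, 2.79], [-3.08, 3.08]. Speed limits (rad/s): [1.89, 1.89, 2.57, 3.01, 3.01, 3.01].

INTERFACE

Orientations are given as a rotation vector (axis times angle).
In Python, from cell import manip, planner, get_image, camera_model, job, spot_in, place_of gives the robot as it stands. Calls block until the motion is done:
- manip.goto(position, orientation): joint-space move of the TCP to a pose.
- manip.move_l(position, rate=0.15, attitude=None, f_stop=None): straight line of the TCP; attitude=None keeps the orientation; rate is the mean speed in m/s. With f_stop (N) it stops when the force on the tool has changed by that much, and returns True; else False.
- manip.move_joints(angles): joint-space move.
- manip.move_gripper(opening, force=None): finger opening in m; force is the grip in N (None keeps the last); returns when the fingers have stopped.
- manip.sleep(seconds).
- planner.inverse_kinematics(position, orientation): joint angles nearest the present ones, or None.
- manip.read_state(): the state.
- get_image(name): name is "scene" or "top" or "wrist"; returns (picture, depth): 400x640x3 uint8, red, green, blue; 400x640 float32, m along the optical axis (not along the pixel's ray), 0 where there is no reading.
- camera_model(name): a dict with "intrinsics" (3x3 intrinsics, pixels), "position" and "attitude" of the camera in the world. Camera axes: x right, y up, looking along -z (the intrinsics and any distortion apply to the point x, -y, -z); pixel columns grow to the right and rows downward; lengths in m; the calibration is good to about 2 mm. A picture is of the moment at which its call begins: read the wrist's pose just before it. camera_model takes no time and is no camera call; for the wrist camera it gives the pose at the moment of the call.
A pose or a line that the arm cannot do raises manip.Unreachable and nothing moves.
- job.finish_job(): hands the job in; it is judged then, once.
Trained networks look in the newest picture that a camera, given by its name, has taken for a name from the list of things; names that differ only in an ending like _2 or _b are one class to them, and where a whole thing is asked for, a point or a joint stands for the part that bears it (a point fixed in the world has none). Each returns a list of dicts, best first, with "score" (0 to 1); they miss things now and then, are a little off and sometimes report something else, mostly with a low value. They report only what shows in the picture. A call takes as long as a camera call. They do not tell look-alikes from the thing itself.
- spot_in(target, camera): "at" ([column, row] in pixels, amid what is visible of it).
- place_of(target, camera): "at" ([column, row] in pixels: a listed point, or the origin of a listed thing).
The state is a dict: "time": time; "qpos": joint angles; "qd": joint speeds; "effort": joint torques, N m; "tcp_pos": TCP position; "orientation": TCP orientation; "ft_force": force on the tool from outside, world axes, zero at the start; "wrist_torque": the same for the moment, N m; "opening": finger opening in m; "gripper_force": force on a finger pad.
Only numpy, scipy, OpenCV 4.12 (cv2) and the standard library are available. Lean on these libraries where they do the work, as an engineer would, in place of code of your own. Each camera call takes 0.05 s, during which the arm holds its last target. There are 200 camera calls.

TASK

Pick up the knurled filter cell, set it upright over the brass spigot of the blue gem light, and turn it until its hidden keyways drop over the pins. Push it down fully home, flush on the housing, against the spring plunger, and finish with the gripper still holding it pushed home (let go and the spring lifts it again). Leave the jar, the ring cone and the ring tray where they are.

Things in the scene. Friction and masses are not known exactly. Their poses are not given: they have to be found in the camera images.
- collar: filter cell: loose round grey knurled collar, amber window in its closed top, 56 mm dia (57 over the knurl), 40 high, about 150 g, standing upright on the bench. Origin: centre of its open underside, z up. Its 39 mm bore begins 4 mm above the rim; roof 34.5 mm above the rim. Four keyways 8.6 mm wide, 90 degrees apart, run the length of the bore; nothing outside marks them
- lamp: gem light: fixed blue box 150 x 120 x 55 mm high, origin at the centre of its underside. A collar not lined up rides on the pins with its rim 12 mm above the seat; turned either way by at most a quarter turn, its keyways (about 1.8 mm play each side) meet the pins and it can go down until its rim is flush on the housing, 0 mm above the seat
- seat (a point): centre of the housing's top face, at the foot of the upright brass spigot (37 mm dia, 30 mm high, 5 mm chamfer at its top), z up. Four round 5 mm pins, 90 degrees apart, stick out 5.5 mm from the spigot, tops 16 mm above the seat. Their angle around the spigot varies and is not given (unrelated to this point's x axis)
- plunger (a joint): white spring plunger, 16 mm in diameter, standing 9 mm out of the top of the spigot: how far it is pressed down, in m. 0 when free; it is touched only in the last 4 to 5 mm of the collar's way down, reads 0.0045 when the collar is home, and pushes up with 3.3 N at first and about 8 N when the collar is home
- jar: bystander: small green glass jar with white cap, 50 mm in diameter, 60 mm high, origin at the centre of its underside
- cone: bystander: steel ring cone on a round foot of 54 mm, 70 mm high, origin at the centre of its underside
- tray: bystander: open wooden tray with rings in it, 130 x 100 x 30 mm, origin at the centre of its underside
Things that resemble listed ones, but are neither listed nor needed, are in the scene too. Leave any purple or red look-alike of the collar alone.

How it is judged:
By the outcome, as a careful person would: the job done as asked, in the order asked, and still so for the second after the job is handed in, while the arm keeps its last pose, push and grip.
It also fails if it takes over 48 s, if anything falls off the work surface, if the arm or the gripper's body presses on something with over 40 N, if the wrist force passes 120 N, or if a joint passes its speed limit or range.

## Working session

There is one attempt and no reset: what is moved stays moved. The work goes in short steps, each a Python script; the robot and the scene stay as the last script left them, time stands still between calls to the robot, and variables do not carry over. Pictures are saved under pics/ and viewed, at most 10 in all, crops included, and the job is handed in when it is done.

```bash
mkdir -p pics; cat > h.py <<'E'
from cell import *
import numpy as np, cv2
from scipy.spatial.transform import Rotation as R
def ray(cam,px,M=None):
    M=M or camera_model(cam); K=np.array(M["intrinsics"]); 
    d=np.linalg.inv(K)@np.array([px[0],px[1],1.]); d=np.array([d[0],-d[1],-d[2]])
    a=np.array(M["attitude"],float); Rm=a if a.shape==(3,3) else R.from_rotvec(a).as_matrix()
    return np.array(M["position"]),Rm@d
def at_z(cam,px,z,M=None):
    o,d=ray(cam,px,M); return o+d*(z-o[2])/d[2]
def at_depth(cam,px,dep,M=None):
    o,d=ray(cam,px,M); return o+d*dep
E
python3 - <<'E'
from h import *
for c in("top","scene"):
    p,d=get_image(c); cv2.imwrite(f"pics/{c}0.png",p[:,:,::-1]); M=camera_model(c); print(c,{k:np.round(v,3).tolist() if not isinstance(v,str) else v for k,v in M.items()})
    for t in("collar","lamp","seat","jar","cone","tray"):
        for f in (place_of,spot_in):
            for r in f(t,c)[:4]:
                u=np.array(r["at"]); i=np.clip(np.round(u).astype(int),0,[639,399]); print(t,f.__name__,np.round(u,1),round(r["score"],2),np.round(at_depth(c,u,d[i[1],i[0]]),3))
s=manip.read_state();print(s["time"],s["orientation"],s["ft_force"])
E
```

```text
top {'intrinsics': [[425.018, 0.0, 314.847], [0.0, 425.018, 197.648], [0.0, 0.0, 1.0]], 'position': [0.422, 0.053, 1.092], 'attitude': [0.094, -0.098, -1.584]}
collar call [410.8 141.6] 0.94 [ 0.69  -0.196  0.042]
collar call [436.4 175.3] 0.83 [ 0.604 -0.258  0.037]
collar call [467.6 208.1] 0.67 [ 0.519 -0.33   0.043]
collar call [438.2 172.6] 0.89 [ 0.609 -0.261  0.044]
collar call [413.8 137.9] 0.82 [ 0.7   -0.204  0.042]
collar call [472.9 210.6] 0.81 [ 0.513 -0.342  0.043]
collar call [437.1 236.5] 0.63 [ 0.45  -0.247  0.055]
lamp call [274.7 192.9] 0.61 [0.562 0.147 0.059]
lamp call [271.2 189.9] 0.73 [0.566 0.154 0.083]
seat call [268.4 184.8] 0.55 [0.577 0.159 0.093]
seat call [270.3 187.9] 0.73 [0.571 0.156 0.084]
seat call [437.5 234.1] 0.24 [ 0.455 -0.246  0.063]
jar call [435.1 236.1] 0.84 [ 0.451 -0.241  0.06 ]
jar call [436.9 238.9] 0.74 [ 0.444 -0.245  0.059]
cone call [380.2 204. ] 0.85 [ 0.531 -0.111  0.058]
cone call [433.4 235.2] 0.38 [ 0.453 -0.236  0.062]
cone call [379.4 204.3] 0.84 [ 0.531 -0.11   0.047]
tray call [179.8 236.3] 0.81 [0.461 0.395 0.002]
tray ca
[... 412 characters left out ...]
043]
collar call [313.  288.4] 0.63 [ 0.708 -0.219  0.039]
lamp call [345.2 205.8] 0.7 [0.626 0.085 0.054]
lamp call [345.8 196. ] 0.64 [0.605 0.126 0.056]
lamp call [270.6 286.5] 0.63 [ 0.623 -0.272  0.042]
seat call [340.3 186.8] 0.85 [0.578 0.139 0.071]
seat call [339.3 194.5] 0.85 [0.584 0.123 0.055]
jar call [220.  266.8] 0.9 [ 0.463 -0.276  0.02 ]
jar call [220.6 260.8] 0.91 [ 0.463 -0.271  0.038]
cone call [281.3 248.7] 0.78 [ 0.552 -0.132  0.016]
cone call [280.8 247.5] 0.58 [ 0.547 -0.127  0.014]
tray call [349.3 154.7] 0.72 [0.464 0.412 0.008]
tray call [347.8 150.5] 0.86 [0.441 0.444 0.001]
1.3 [-3.11194398e+00 -4.30359546e-01  3.88335017e-05] [-0.32169981 -0.29634688 -0.27206375]
```

```bash
python3 - <<'E'
import cv2,numpy as np
a=cv2.imread("pics/top0.png")[90:280,130:530]; b=cv2.imread("pics/scene0.png")[130:330,180:380]
a=cv2.resize(a,(800,380));b=cv2.resize(b[90:,:],(440,220) if 0 else (400,220))
o=np.zeros((600,800,3),np.uint8);o[:380]=a;o[380:,:400]=b
s=cv2.imread("pics/scene0.png")[140:250,260:460];o[380:,400:]=cv2.resize(s,(400,220));cv2.imwrite("pics/a.png",o)
E
```

```text
(no output)
```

View pics/a.png

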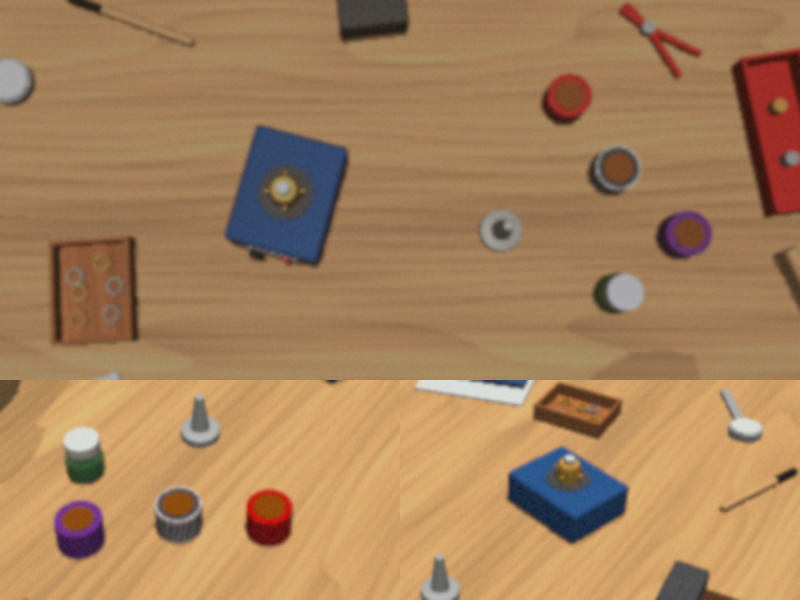

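The candidates in the top picture are red at (414,138), grey at (438,174) and purple at (472,207). The grey one with the amber window fits the description. Red and purple stand along one diagonal, so I'll close the fingers across it, and first confirm with a wrist picture from above.

```bash
cat >> h.py <<'E'
def ori(psi): return (R.from_euler('z',psi)*R.from_euler('x',np.pi)).as_rotvec()
def psi_now(): 
    m=R.from_rotvec(manip.read_state()["orientation"]).as_matrix(); return np.arctan2(m[1,0],m[0,0])
E
python3 - <<'E'
from h import *
c=np.array([.606,-.259]); psi=np.radians(37)
print(np.degrees(psi_now()))
for k in(0,-np.pi,np.pi):
    q=planner.inverse_kinematics([*c,.2],ori(psi+k)); print(k,None if q is None else np.round(q,2))
q=planner.inverse_kinematics([.573,.155,.2],ori(psi)); print('lamp',None if q is None else np.round(q,2))
manip.goto([*c,.2],ori(psi))
M=camera_model("wrist");p,d=get_image("wrist");np.savez("w1.npz",p=p,d=d)
print(M)
for f in(spot_in,place_of):
  for r in f("collar","wrist")[:4]: print(r, at_z("wrist",r["at"],.04,M),at_z("wrist",r["at"],0,M))
cv2.imwrite("pics/w1.png",p[:,:,::-1]); s=manip.read_state();print(s["time"],s["tcp_pos"],s["ft_force"])
E
```

```text
15.747309554821065
0 [-0.49  0.59  1.32 -0.    1.23  0.43]
-3.141592653589793 [-0.49  0.59  1.32 -0.    1.23 -2.71]
3.141592653589793 [-0.49  0.59  1.32  0.    1.23 -2.71]
lamp [ 0.16  0.51  1.49 -0.    1.14  1.09]
{'intrinsics': array([[277.26594721,   0.        , 322.25340652],
       [  0.        , 277.26594721, 201.61121692],
       [  0.        ,   0.        ,   1.        ]]), 'position': array([ 0.66755413, -0.21349761,  0.31677637]), 'attitude': array([-0.28504722,  0.14239382, -0.92020526])}
{'at': [336.5, 280.3], 'score': 0.82} [ 0.53105416 -0.33633715  0.04      ] [ 0.51132705 -0.35409004  0.        ]
{'at': [335.6, 76.0], 'score': 0.73} [ 0.70116399 -0.20364449  0.04      ] [ 0.70602132 -0.2022205   0.        ]
{'at': [326.1, 186.5], 'score': 0.66} [ 0.61270485 -0.25960893  0.04      ] [ 0.60477798 -0.26627299  0.        ]
{'at': [333.2, 79.7], 'score': 0.97} [ 0.69737241 -0.20378617  0.04      ] [ 0.70168178 -0.20238267  0.        ]
{'at': [339.7, 268.1], 'score': 0.9} [ 0.54584257 -0.32947881  0.04      ] [ 0.52825269 -0.34624053  0.        ]
{'at': [328.4, 182.5], 'score': 0.87} [ 0.61749125 -0.25894576  0.04      ] [ 0.61025612 -0.26551397  0.        ]
3.4583 [ 0.60565693 -0.25983589  0.20010785] [ 0.04825605  0.63976837 -0.51076541]
```

View pics/w1.png

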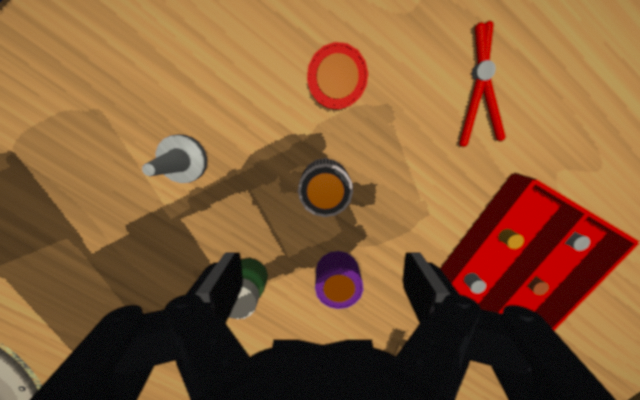

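The wrist picture confirms the grey knurled collar with its amber window at (326,188). Purple is at (339,280), red at (337,76), and the finger lane is clear. Next I grasp it.

```bash
python3 - <<'E'
from h import *
z=np.load("w1.npz");p=z["p"];d=z["d"];M=camera_model("wrist")
hsv=cv2.cvtColor(p,cv2.COLOR_RGB2HSV);m=((hsv[...,0]<22)&(hsv[...,1]>190)&(hsv[...,2]>60)).astype(np.uint8)
m[:150]=0;m[225:]=0;m[:,:290]=0;m[:,360:]=0
n,l,st,ce=cv2.connectedComponentsWithStats(m);i=1+np.argmax(st[1:,4]);print(st[i],ce[i])
c=at_z("wrist",ce[i],.04,M);print(c,d[188,326],at_depth("wrist",ce[i],d[188,326],M))
# grey cluster from depth: points with z .03-.05 near
vv,uu=np.mgrid[150:225,285:370];P=np.array([at_depth("wrist",(u,v),d[v,u],M) for u,v in zip(uu.ravel(),vv.ravel())])
t=P[(abs(P[:,2]-.04)<.006)];print(len(t),t.mean(0),(t.max(0)+t.min(0))/2,np.ptp(t,axis=0))
cc,r=cv2.minEnclosingCircle(t[:,:2].astype(np.float32));print(cc,r)
g=(t[:,:2].max(0)+t[:,:2].min(0))/2
c=c[:2] if np.linalg.norm(c[:2]-g)<.006 else None
manip.move_l([*c,.09],rate=.25);manip.move_l([*c,.032],rate=.1,f_stop=8)
s=manip.read_state();print(s["tcp_pos"])
manip.move_gripper(.045,70);s=manip.read_state();print(s["time"],s["opening"],s["gripper_force"],s["tcp_pos"],s["ft_force"])
E
```

```text
[ 307  173   37   36 1050] [324.96761905 190.59428571]
[ 0.60858624 -0.26109329  0.04      ] 0.28615883 [ 0.60870566 -0.26099664  0.04055994]
2268 [ 0.60925672 -0.26096634  0.03895596] [ 0.60846388 -0.26140315  0.0378027 ] [0.05644611 0.05650588 0.00753813]
(0.6082586050033569, -0.2613217830657959) 0.028776466846466064
[ 0.60893802 -0.26127186  0.03253374]
5.1917 0.05518260078654274 72.30443369597197 [ 0.60890473 -0.26124078  0.03322323] [-2.29563709  0.57885038 12.83174623]
```

```bash
python3 - <<'E'
from h import *
psi=np.radians(37);x=np.array([np.cos(psi),np.sin(psi)])
t0=manip.read_state()["tcp_pos"];manip.move_l([t0[0],t0[1],.21],rate=.25)
s=manip.read_state();print(s["opening"],s["ft_force"],s["tcp_pos"])
g=np.array([.573,.155])-.085*x
manip.goto([*g,.24],ori(psi));manip.sleep(.3)
M=camera_model("wrist");p,d=get_image("wrist");np.savez("w2.npz",p=p,d=d,pos=M["position"],att=M["attitude"],K=M["intrinsics"])
for t in("seat","collar"):
  for r in place_of(t,"wrist")[:3]: print(t,r, at_z("wrist",r["at"],.055,M))
cv2.imwrite("pics/w2.png",p[:,:,::-1]); s=manip.read_state();print(s["time"],s["tcp_pos"],s["ft_force"],s["opening"])
E
```

```text
0.05493640159418393 [-0.63478452 -0.16218493 -1.39002836] [ 0.60822912 -0.26089969  0.20865788]
seat {'at': [326.0, 100.3], 'score': 0.57} [0.57993232 0.15463988 0.055     ]
collar {'at': [593.0, 196.3], 'score': 0.95} [ 0.67999084 -0.14930759  0.055     ]
collar {'at': [322.3, 249.7], 'score': 0.92} [0.44199516 0.05588907 0.055     ]
collar {'at': [552.4, 334.4], 'score': 0.77} [ 0.52656602 -0.26768011  0.055     ]
7.9167 [0.50518043 0.10366889 0.23996043] [ 1.32566725  0.65166359 -0.57877599] 0.05478814907388533
```

View pics/w2.png

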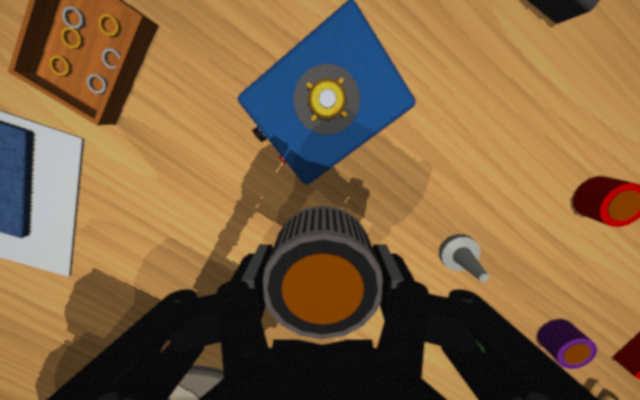

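The picture shows the held collar's window at (322,285), and the plunger and spigot at (327,98). I'll measure both in this frame, then move over and come down gently.

```bash
python3 - <<'E'
from h import *
z=np.load("w2.npz");p=z["p"];d=z["d"];M=dict(position=z["pos"],attitude=z["att"],intrinsics=z["K"])
s=manip.read_state();tcp=np.array(s["tcp_pos"])
def cloud(r0,r1,c0,c1):
    vv,uu=np.mgrid[r0:r1,c0:c1];return np.array([at_depth("",(u,v),d[v,u],M) for u,v in zip(uu.ravel(),vv.ravel())])
hsv=cv2.cvtColor(p,cv2.COLOR_RGB2HSV)
def cen(m,box):
    k=np.zeros(m.shape,np.uint8);r0,r1,c0,c1=box;k[r0:r1,c0:c1]=m[r0:r1,c0:c1]
    n,l,st,ce=cv2.connectedComponentsWithStats(k);i=1+np.argmax(st[1:,4]);print(st[i]);return ce[i]
w=cen((hsv[...,0]<22)&(hsv[...,1]>180)&(hsv[...,2]>60),(240,340,260,390))
pl=cen((hsv[...,1]<70)&(hsv[...,2]>140),(75,120,300,355))
br=cen((hsv[...,0]>18)&(hsv[...,0]<35)&(hsv[...,1]>120)&(hsv[...,2]>100)|((hsv[...,1]<70)&(hsv[...,2]>140)),(70,130,295,360))
C=at_z("",w,tcp[2]+.0068,M);P=at_z("",pl,.094,M);B=at_z("",br,.083,M)
print("window",w,C,C-tcp,"plunger",pl,P,"brass",br,B)
c=cloud(250,320,280,365);c=c[abs(c[:,2]-tcp[2]-.007)<.012];A=np.c_[c[:,:2]-c[:,:2].mean(0),np.ones(len(c))];print("plane",np.linalg.lstsq(A,c[:,2],rcond=None)[0],c[:,2].mean()-tcp[2])
q=cloud(70,130,290,365);t=q[q[:,2]>.078];print(len(t),t.mean(0),cv2.minEnclosingCircle(t[:,:2].astype(np.float32)),"housing",np.median(q[(q[:,2]>.045)&(q[:,2]<.062),2]))
tp=q[q[:,2]>.09];print(len(tp),tp.mean(0))
E
```

```text
[ 281  253   83   72 4639]
[319  89  17  19 250]
[ 306   77   41   44 1194]
window [322.34597974 288.42056478] [0.50583488 0.10376073 0.24676043] [6.54453893e-04 9.18430242e-05 6.80000000e-03] plunger [326.996  98.036] [0.58033701 0.15446007 0.094     ] brass [326.50753769  97.83165829] [0.58075331 0.15511964 0.083     ]
plane [-0.00356582 -0.00491927  0.24583303] 0.005872606747532982
1276 [0.5803262  0.1543592  0.08886377] ((0.5805753469467163, 0.15436124801635742), 0.018460795283317566) housing 0.054585398535111074
272 [0.57956041 0.1540931  0.11118637]
```

```bash
cat >> h.py <<'E'
def rep(tag=""):
    s=manip.read_state();print(tag,"t%.2f"%s["time"],np.round(s["tcp_pos"],4),"F",np.round(s["ft_force"],1),"T",np.round(s["wrist_torque"],2),"op %.4f"%s["opening"],"psi %.1f"%np.degrees(psi_now()),"q6 %.2f"%s["qpos"][5],flush=True);return s
E
python3 - <<'E'
from h import *
c=[.5797,.1545]
manip.move_l([*c,.15],rate=.2);manip.sleep(.2);rep("above")
print(manip.move_l([*c,.104],rate=.06,f_stop=8));rep("mid")
if rep()["tcp_pos"][2]<.107:
    print(manip.move_l([*c,.094],rate=.02,f_stop=8));manip.sleep(.2);rep("pins")
E
```

```text
above t8.90 [0.5796 0.1542 0.151 ] F [-0.4  1.  -1. ] T [0.01 0.01 0.04] op 0.0551 psi 37.0 q6 1.09
False
mid t9.82 [0.58   0.1546 0.1041] F [ 4.2  2.2 -4.4] T [ 0.32 -0.69 -0.01] op 0.0550 psi 37.0 q6 1.09
 t9.82 [0.58   0.1546 0.1041] F [ 4.2  2.2 -4.4] T [ 0.32 -0.69 -0.01] op 0.0550 psi 37.0 q6 1.09
True
pins t10.36 [0.5801 0.1546 0.1   ] F [-1.3  1.2  8.1] T [0.04 0.14 0.01] op 0.0551 psi 37.0 q6 1.09
```

```bash
python3 - <<'E'
from h import *
c=[.5800,.1546]; p0=37.0; zt=.0975
manip.move_l([*c,zt],rate=.02,f_stop=25);s=rep("push")
for k in range(1,27):
    manip.move_l([*c,zt],rate=.05,attitude=ori(np.radians(p0-4*k)))
    s=manip.read_state();z=s["tcp_pos"][2]
    if k%5==0: rep(k)
    if z<.0985: break
    if np.linalg.norm(s["ft_force"])>35: print("force");break
rep("end")
E
```

```text
push t10.57 [0.5802 0.1546 0.0998] F [-4.2 -1.1 17.8] T [-0.18  0.8   0.01] op 0.0548 psi 37.0 q6 1.09
5 t11.82 [0.5814 0.1547 0.0996] F [-1.  -0.4 30.5] T [-0.07  0.21 -0.44] op 0.0550 psi 16.9 q6 1.44
10 t13.07 [0.5814 0.1547 0.0996] F [-0.9 -0.4 30.3] T [-0.11  0.26 -0.47] op 0.0550 psi -3.1 q6 1.79
15 t14.32 [0.5808 0.1545 0.0982] F [ 2.8 -0.9  7.8] T [-0.08 -0.59 -0.47] op 0.0551 psi -23.1 q6 2.13
end t14.32 [0.5808 0.1545 0.0982] F [ 2.8 -0.9  7.8] T [-0.08 -0.59 -0.47] op 0.0551 psi -23.1 q6 2.13
```

```bash
python3 - <<'E'
from h import *
c=[.5802,.1546]; a=ori(np.radians(-25.5))
manip.move_l([*c,.0965],rate=.05,attitude=a);rep("turn")
print(manip.move_l([*c,.093],rate=.02,f_stop=20));s=rep("down")
if s["tcp_pos"][2]<.0945:
    print(manip.move_l([*c,.087],rate=.02,f_stop=30));manip.sleep(.3);rep("home?")
E
```

```text
turn t14.57 [0.5806 0.1543 0.0963] F [ 7.6 -1.  -6.6] T [-0.33 -1.17 -0.45] op 0.0551 psi -25.5 q6 2.18
True
down t14.78 [0.5809 0.1542 0.0939] F [  4.5   0.1 -11.2] T [-0.02 -0.86 -0.31] op 0.0548 psi -25.5 q6 2.18
True
home? t15.38 [0.581  0.1543 0.0907] F [ 1.8  0.2 -6.6] T [-0.11 -0.48 -0.38] op 0.0548 psi -25.5 q6 2.18
```

```bash
python3 - <<'E'
from h import *
c=[.5803,.1546]
manip.move_l([*c,.0905],rate=.03,attitude=ori(np.radians(-23.5)));manip.sleep(.2);rep("back")
print(manip.move_l([*c,.087],rate=.01,f_stop=30));manip.sleep(.3);rep("1")
print(manip.move_l([*c,.085],rate=.01,f_stop=25));manip.sleep(.3);rep("2")
E
```

```text
back t15.82 [0.581  0.1543 0.0906] F [ 6.2 -3.4 -7.1] T [-0.6  -1.01 -1.32] op 0.0547 psi -23.6 q6 2.14
True
1 t16.38 [0.5811 0.1542 0.0903] F [-0.9 -0.3  8.1] T [-0.16  0.16 -1.29] op 0.0547 psi -23.6 q6 2.14
True
2 t16.93 [0.5811 0.1543 0.0903] F [-1.5 -1.3 10.7] T [-0.21  0.31 -1.21] op 0.0548 psi -23.7 q6 2.14
```

```bash
python3 - <<'E'
from h import *
c=[.5810,.1543]
manip.move_l([*c,.0903],rate=.03,attitude=ori(np.radians(-26.5)));manip.sleep(.2);rep("turn")
print(manip.move_l([*c,.085],rate=.015,f_stop=40));rep("1");manip.sleep(.2);rep("1")
p,d=get_image("wrist");q,_=get_image("scene")
o=np.vstack([cv2.resize(p[180:380,220:420],(400,400)),]);o=np.hstack([o,cv2.resize(q[150:250,290:390],(400,400),interpolation=cv2.INTER_CUBIC)])
cv2.imwrite("pics/w3.png",o[:,:,::-1])
E
```

```text
turn t17.38 [0.5811 0.1543 0.0909] F [-0.  -1.3  7.2] T [-0.19  0.13 -0.15] op 0.0547 psi -26.4 q6 2.19
True
1 t17.70 [0.5811 0.1542 0.0882] F [-3.6 -0.9 13.1] T [-0.16  0.48 -0.1 ] op 0.0548 psi -26.4 q6 2.19
1 t17.90 [0.5812 0.1543 0.0882] F [-3.2 -0.5 13.8] T [-0.17  0.48 -0.1 ] op 0.0547 psi -26.4 q6 2.19
```

View pics/w3.png

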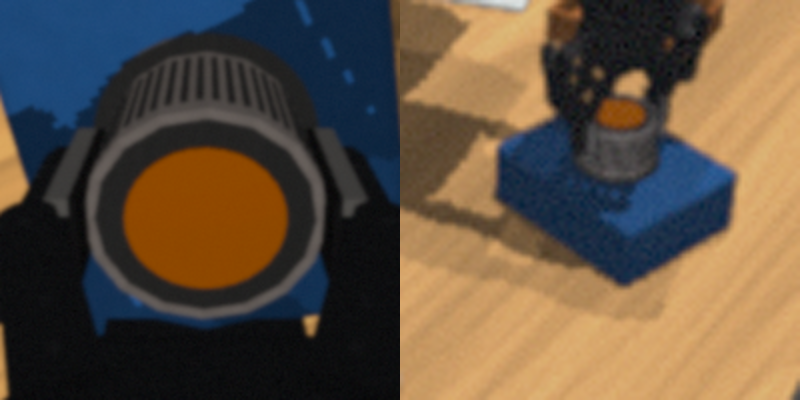

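The collar looks seated and the side torque is gone. I'll press a little more to prove the hard stop and hold a firm margin over the spring.

```bash
python3 - <<'E'
from h import *
c=[.5809,.1543]
for z in(.0872,.0864,.0856):
    b=manip.move_l([*c,z],rate=.01,f_stop=40);manip.sleep(.25);s=rep((z,b))
    if s["ft_force"][2]>32:break
M=camera_model("wrist");p,d=get_image("wrist")
vv,uu=np.mgrid[270:310:2,290:350:2];P=np.array([at_depth("wrist",(u,v),d[v,u],M) for u,v in zip(uu.ravel(),vv.ravel())])
print("window z",np.median(P[:,2]),np.median(P[:,2])-s["tcp_pos"][2])
A=np.c_[P[:,:2]-P[:,:2].mean(0),np.ones(len(P))];print(np.linalg.lstsq(A,P[:,2],rcond=None)[0])
E
```

```text
(0.0872, False) t18.50 [0.5812 0.1542 0.0883] F [-1.9 -3.  13.1] T [-0.35  0.37 -0.11] op 0.0548 psi -26.4 q6 2.19
(0.0864, False) t19.00 [0.5812 0.1543 0.0882] F [-6.  -3.5 27.5] T [-0.54  1.05 -0.08] op 0.0552 psi -26.4 q6 2.19
(0.0856, False) t19.50 [0.5812 0.1543 0.0881] F [-10.1  -3.   40. ] T [-0.64  1.74 -0.11] op 0.0548 psi -26.4 q6 2.19
window z 0.0944082931341462 0.006311822863155528
[ 0.55492611 -0.28470677  0.09493657]
```

```bash
python3 - <<'E'
from h import *
for a,x,z in((-25.2,.5804,.0860),(-27.6,.5804,.0860),(-26.4,.5804,.0860)):
    manip.move_l([x,.1542,z],rate=.02,attitude=ori(np.radians(a)));manip.sleep(.3);rep(a)
p,d=get_image("wrist");M=camera_model("wrist")
vv,uu=np.mgrid[190:400:2,200:440:2];P=np.array([at_depth("wrist",(u,v),d[v,u],M) for u,v in zip(uu.ravel(),vv.ravel())])
r=np.hypot(P[:,0]-.5810,P[:,1]-.1543)
t=P[(r<.026)&(P[:,2]>.088)&(P[:,2]<.1)];h=P[(r>.032)&(r<.05)&(abs(P[:,2]-.055)<.004)]
print(len(t),np.median(t[:,2]),len(h),np.median(h[:,2]))
A=np.c_[t[:,:2]-t[:,:2].mean(0),np.ones(len(t))];print(np.linalg.lstsq(A,t[:,2],rcond=None)[0])
z=np.load("w1.npz");
E
```

```text
-25.2 t20.10 [0.5812 0.1542 0.0881] F [-5.2 -2.3 31.5] T [-0.49  0.96 -0.49] op 0.0547 psi -25.2 q6 2.17
-27.6 t20.65 [0.5814 0.1543 0.0882] F [-3.1 -2.4 29.9] T [-0.49  0.71 -0.27] op 0.0549 psi -27.5 q6 2.21
-26.4 t21.20 [0.5814 0.1543 0.0882] F [-3.9 -1.4 30.2] T [-0.4   0.78 -0.23] op 0.0549 psi -26.3 q6 2.19
2095 0.09403462630985009 1236 0.054113035240573135
[-0.00131495  0.00096951  0.09401506]
```

The collar's top is 39.9 mm above the housing and level. The height didn't change when I wiggled it under a 30 N push, so it is flush.

```bash
python3 -c "
from h import *
rep();print(job.finish_job())"
```

```text
t21.25 [0.5814 0.1543 0.0882] F [-4.2 -1.5 30.2] T [-0.43  0.74 -0.26] op 0.0549 psi -26.3 q6 2.19
the job is handed in; nothing more can be done
None
```

The grey filter cell is keyed over the pins and measures flush on the housing, with the gripper still holding it down at about 30 N; I handed the job in at 21 s, and the hand-in call gave no verdict.

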